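# Clear and open a caught photometer cover

### The job

Clear the brush off the photometer's black sample cover: lay it flat in its slot of the tool tray, bristles to the blue end. Then, before touching the blue release, tug the cover gently upward by its orange grip to learn whether it is caught; if it is, slide the blue release fully away from the cover, then swing the cover well open (about 60 degrees or more). It falls shut by itself, so finish while still holding it open, and leave the flasks, the paper roll and the spatula alone.

Things in the scene. Friction and masses are not known exactly. Their poses are not given: they have to be found in the camera images.
- instrument: Benchtop photometer, white, fixed. 400 mm deep (x), 500 mm wide (y), deck 110 mm high, raised console 145 mm high over its far part (from 25 mm beyond the origin on). Origin: centre of its underside; -x faces the robot.
- cover: Black sample cover on the deck, 160 mm (x) by 180 mm (y), 12 mm thick, top 122 mm above the bench. Origin on its hinge line: far edge, mid-width, deck height. Shut, it spans x = -160 to 0 mm and its axes are the instrument's. It turns about its y axis, the near edge going up and away from the robot. Spring and weight close it (about 2.5 N at the grip all along); it never stays open by itself.
- cover_grip (a point): Centre of the orange upright grip fin at the cover's near edge: 12 mm thick (y), 30 mm along x, 32 mm high above the cover (122 to 154 mm above the bench). The point is at cover x = -145 mm, 16 mm above the cover's top. Pinch it from above on its y faces; it may pivot between the pads as the cover swings.
- cover_angle (a joint): Cover angle: 0 shut, grows as it opens, stop at 1.3 rad.
- catch: Dark steel plate on the deck right (-y) of the cover, 44 by 70 mm, 3 mm thick. Origin: on the deck below the release's start; axes as the instrument's. The catch hidden below holds the cover or not, at random and unseen: if caught, the cover lifts only about 4 mm at the grip (0.03 rad), then stops hard; do not force it (45 N at the catch is too much). If not, it swings freely.
- release_top (a point): Top centre of the blue release tab, 22 mm (x) by 14 mm (y), standing 22 mm above the catch plate (top 135 mm above the bench). It slides along the catch's -y, away from the cover; its start is 55 mm from the cover's side edge. It can be pinched or pushed.
- release_slide (a joint): Release tab travel: 0 at the start, 0.015 m at the end stop. It needs about 2 N and stays where it is left. Fully over, it has put the catch out and the cover stays uncaught.
- brush: Flat wooden-handled dusting brush lying on the cover, 160 mm long along its x, handle 16 mm wide and 16 mm high from x = -80 to 20 mm, brass ferrule and cream bristles 26 mm wide from x = 20 to 80 mm. Origin: centre of its underside. 40 to 85 g.
- brush_tip (a point): Bristle end of the brush, 80 mm along its x from its origin.
- tray: Grey fixed tool tray, 220 mm (its x) by 134 mm (its y), floor 4 mm thick, walls 14 mm high overall. Two long slots along its x: at +y the empty brush slot (blue floor and rim at its +x end), at -y one that holds a steel spatula. The long walls have gaps 80 mm long at mid-length for the fingers. Origin: centre of its underside.
- brush_slot (a point): Centre of the brush slot's floor, 4 mm above the bench, axes as the tray's. The slot is 212 mm long (x) and 48 mm wide (y); the blue end is at +x.
- flask_red: Flask with red contents, 84 mm wide, 185 mm high, loose. Origin: centre of its underside.
- flask_clear: Clear flask of the same size, loose. Origin: centre of its underside.
- roll: White paper roll standing on the bench, 96 mm wide, 100 mm high, loose. Origin: centre of its underside.
- spatula: Steel spatula, 170 mm by 18 mm, 5 mm thick, loose in the tray's other slot. Origin: centre of its underside.

How it is judged:
On the way, in this order (a step that is already met when the one before it is completed fails the run):
1. the brush lies flat and released in its slot, bristles to the blue end, the cover still shut (x of brush in the frame of brush_slot between -0.028 and 0.028 m and y of brush in the frame of brush_slot between -0.014 and 0.014 m and z of brush in the frame of brush_slot between -0.003 and 0.004 m and x of brush_tip in the frame of brush_slot above 0.05 m and angle between brush's own z axis and vertical below 0.15 rad and linear speed of brush below 0.05 m/s and contact force between the fingers and brush below 0.2 N and value of joint cover_angle below 0.02 rad), for 0.2 s.
2. with the release untouched, the cover is tugged: the catch takes at least 3 N, or the cover comes up by 0.12 rad (value of joint release_slide below 0.005 m and (contact force between catch and cover above 3 N or value of joint cover_angle above 0.12 rad)), for 0.05 s.
3. the cover is swung open beyond 0.95 rad in the fingers (value of joint cover_angle above 0.95 rad and contact force between the fingers and cover above 0.8 N), for 0.2 s.
At the end, for the whole second after the job is handed in: Cover at 0.95 rad or more, at rest, borne by the fingers (over 0.8 N); brush released, flat in its slot (28 mm along, 14 mm across of its centre, underside within 4 mm of the floor), bristles to the blue end; flasks, roll, spatula within 30 mm of their starts (all of step 3 and x of brush in the frame of brush_slot between -0.028 and 0.028 m and y of brush in the frame of brush_slot between -0.014 and 0.014 m and z of brush in the frame of brush_slot between -0.003 and 0.004 m and x of brush_tip in the frame of brush_slot above 0.05 m and angle between brush's own z axis and vertical below 0.15 rad and linear speed of brush below 0.05 m/s and contact force between the fingers and brush below 0.2 N and velocity of joint cover_angle between -0.1 and 0.1 rad/s and distance of each of flask_red, flask_clear, roll, spatula from where it was at the start of the episode below 0.03 m); the arm keeps its last pose, push and grip.
It fails at once if a flask, the roll or the spatula is shifted by over 30 mm or a flask tipped (distance of any of flask_red, flask_clear, roll, spatula from where it was at the start of the episode above 0.03 m or angle between any of flask_red, flask_clear, roll's own z axis and vertical above 0.35 rad).
It fails at once if the caught cover is forced: the catch takes over 45 N (contact force between catch and cover above 45 N).
It also fails if it takes over 72 s, if anything falls off the work surface, if the arm or the gripper's body presses on something with over 40 N, if the wrist force passes 120 N, or if a joint passes its speed limit or range.

### The arm

A 7-joint arm with a two-finger parallel gripper is mounted at the origin on the work surface. World frame = base frame: x ahead of the robot, y to its left, z up, the work surface at z = 0. Lengths are in m, angles in rad, forces in N, time in s.
With the tool pointing down it reaches from about 0.35 to 0.9 m from the base axis. Payload 8.1 kg.
Tool frame: the origin (TCP) lies at the very end of the fingers, on their centre line; the grasp point (between the pads) lies env.tcp_to_grasp behind it (env.tcp_to_grasp is the distance from the TCP to the grasp point, in m); z points along the fingers, y is the line along which they close (so a half turn about z gives the same grasp; the last joint's range is limited). The gripper opens to 85 mm and grips with 20 to 120 N. Pads are 22 mm wide; open, the fingers measure 114 mm over their backs; the gripper's body (76 mm by 85 mm) begins 54 mm behind the grasp point. The pads swing forward as they close: fully open they stand 13 mm farther back than shut.
Start: joints at [-1.449, 0.434, 0.025, 1.573, -0.012, 1.134, -0.075], TCP at [0.139, 0.609, 0.231] pointing down, gripper open.
Joint ranges: [-2.62, 2.62], [-0.44, 2.09], [-1.27, 1.32], [0.08, 2.57], [-1.32, 4.46], [0.12, 2], [-2.74, 2.74]. Speed limits (rad/s): [2.22, 2.22, 3.01, 3.01, 3.14, 3.14, 3.14].

### API

Orientations are given as a unit quaternion [x, y, z, w].
In Python, from workcell import env, imaging, order, readout gives the robot as it stands (env), with the cameras (imaging), the job (order) and the readings (readout).
- The arm moves only by the tool shift_gripper, called after "Request:" by a JSON object that holds its "fn" and its "kwargs". Schema: {"type":"object","properties":{"increments":{"type":"string"},"finger_gap":{"type":"number"},"grip_force":{"type":"number"},"only":{"type":"string"},"quiet":{"type":"boolean"},"lines":{"type":"string"}},"required":["increments"],"additionalProperties":false}. increments is a string of 1 to 20 rows, one to a line, with the numbers parted by spaces; each row has 6 numbers: dx, dy, dz in shares of the most that a row can go, 1 being 62.5 mm, then a rotation vector rx, ry, rz in normalised numbers (1 is 60 degrees); each row shifts and turns the commanded pose from where the row before left it, along the tool's axes as they then stand; what a row does not reach is not made up. A row lasts 1/8 s, in which the tool goes at most 0.0625 m and 0.188 rad, less where a joint would pass 70% of its speed; a pose out of reach is approached as far as the arm can. finger_gap is the finger opening in m, set as the call begins (left out keeps the last). The fingers move at their own pace and stop on an object; grip_force is the grip in N (left out, the last holds). Time passes only in rows, so rows that do not move let the fingers close. The tool returns the time, the measured TCP pose, the force, the opening and the grip force at its end. only (a regular expression) keeps the lines of the reply that match it, lines (a string "A,B") keeps lines A to B, and quiet returns only ok. Input that does not fit is refused with a message, and nothing moves.
- readout.observe(): the state, without advancing time (a new reading comes with each control period).
- imaging.camera(name): name is "scene" or "side" or "wrist"; returns the picture (420x560x3 uint8, red, green, blue); there is no depth.
- imaging.camera_model(name): a dict with "vertical_fov" (degrees; the focal length in pixels is half the picture's height over the tangent of half this angle, whatever the lens; pixels are square), "cx", "cy" (the principal point, pixels), "dist" ([k1, k2, p1, p2, k3] as OpenCV has them; the pictures are not rectified), "extrinsics" (4x4, takes a point from camera to world coordinates); the wrist camera has in their place "T_tool_cam" (4x4, takes a point from camera to tool coordinates, whose origin is the TCP and whose axes are the flange's). Camera axes: x right, y down, z forward; pixel columns grow to the right and rows downward; lengths in m; the calibration is good to about 2 mm. A picture is of the moment at which its call begins: read the wrist's pose just before it. camera_model takes no time and is no camera call.
- order.sign_off(): hands the job in; it is judged then, once.
The state is a dict: "clock": time; "joints": joint angles; "joint_vel": joint speeds; "effort": joint torques, N m; "tool_pos": TCP position; "tool_rot": TCP orientation; "contact_force": force on the tool from outside, world axes, zero at the start; "wrist_torque": the same for the moment, N m; "width": finger opening in m; "finger_force": force on a finger pad.
Only numpy, scipy, OpenCV 4.12 (cv2) and the standard library are available. Lean on these libraries where they do the work, as an engineer would, in place of code of your own. Each camera call takes 0.05 s, during which the arm holds its last target. There are 200 camera calls.

## Working session

There is one attempt and no reset: what is moved stays moved. The work goes in short steps, Python scripts to look and compute and a tool call to move; the robot and the scene stay as the last step left them, time stands still between calls to the robot, and variables do not carry over. Pictures are saved under pics/ and viewed, at most 10 in all, crops included, and the job is handed in when it is done.

```bash
ls; mkdir -p pics; python3 - <<'E'
from workcell import env, imaging, order, readout
import cv2,numpy as np
o=readout.observe(); print(o['clock'],o['tool_pos'],o['tool_rot'],env.tcp_to_grasp)
for n in ["scene","side"]:
    m=imaging.camera_model(n); print(n,m)
    cv2.imwrite(f"pics/{n}0.png",cv2.resize(imaging.camera(n)[:,:,::-1],(800,600),interpolation=cv2.INTER_CUBIC))
print(imaging.camera_model("wrist"))
E
```

```text
pics
workcell.py
0.0 [0.13924099 0.60877883 0.23054124] [ 1.12195474e-01  9.93685845e-01 -7.84659364e-04 -2.32555815e-05] 0.0187
scene {'vertical_fov': 49.626619531438536, 'cx': 282.74294485302926, 'cy': 211.90606364459194, 'dist': array([-0.108597,  0.      ,  0.      ,  0.      ,  0.      ]), 'extrinsics': array([[ 0.21021466,  0.51223327, -0.83272257,  1.52588671],
       [ 0.97732217, -0.13233436,  0.16531483, -0.19475023],
       [-0.02551805, -0.84858983, -0.52843555,  0.74833975],
       [ 0.        ,  0.        ,  0.        ,  1.        ]])}
side {'vertical_fov': 57.223407079347936, 'cx': 276.33317196610767, 'cy': 209.55781215932566, 'dist': array([-0.02431834,  0.        ,  0.        ,  0.        ,  0.        ]), 'extrinsics': array([[ 0.97569573, -0.16163878,  0.14795522,  0.37466116],
       [-0.2181158 , -0.65150369,  0.72661437, -0.71542432],
       [-0.02105569, -0.74122591, -0.67092534,  0.75621523],
       [ 0.        ,  0.        ,  0.        ,  1.        ]])}
{'vertical_fov': 66.59664044933479, 'cx': 276.1819105728724, 'cy': 211.50577663182335, 'dist': array([-0.02687808,  0.        ,  0.        ,  0.        ,  0.        ]), 'T_tool_cam': array([[ 1.03175062e-03, -9.63731997e-01, -2.66869955e-01,
         6.71813908e-02],
       [ 9.99999416e-01,  1.08011769e-03, -3.44510771e-05,
        -1.07148333e-03],
       [ 3.21452565e-04, -2.66869764e-01,  9.63732549e-01,
        -1.42891442e-01],
       [ 0.00000000e+00,  0.00000000e+00,  0.00000000e+00,
         1.00000000e+00]])}
```

View pics/scene0.png

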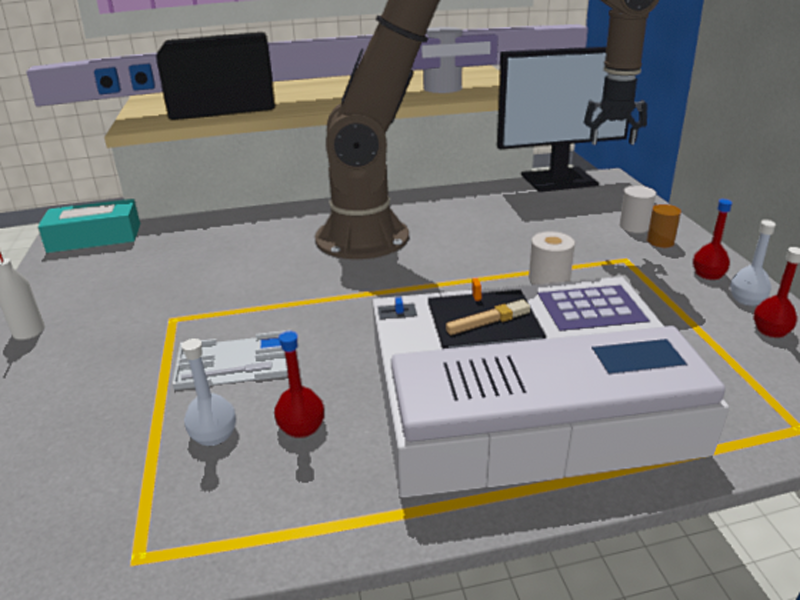

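View pics/side0.png

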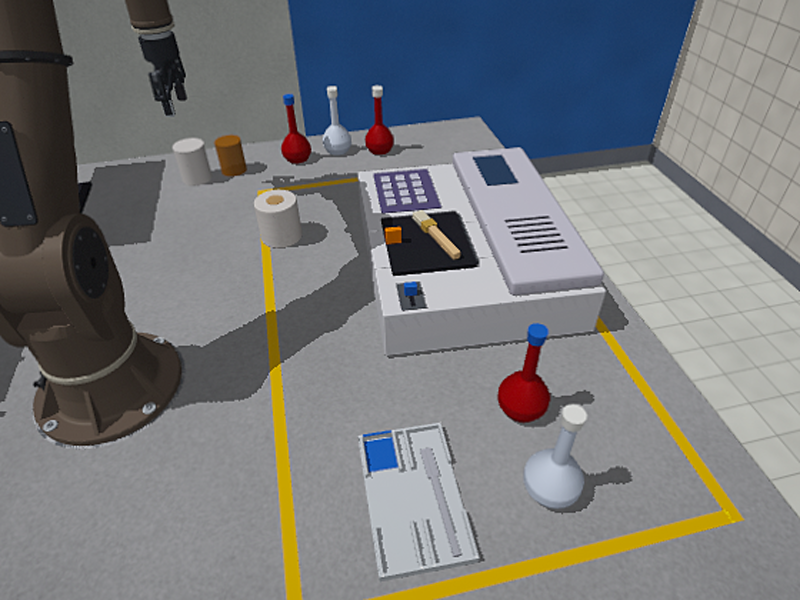

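The scene shows the brush lying diagonally on the cover and the tray at -y, with its blue end toward +y. In the side view (800 px) the cover is near (430,243), the grip at (392,235), the release at (411,290) and the tray near (418,500). I'll enlarge those areas.

```bash
cat > h.py <<'E'
from workcell import env, imaging, order, readout
import cv2,numpy as np
from scipy.spatial.transform import Rotation as R
def model(n):
    m=imaging.camera_model(n); f=210/np.tan(np.radians(m["vertical_fov"])/2)
    return np.array([[f,0,m["cx"]],[0,f,m["cy"]],[0,0,1]]),m["dist"],m
def T_cam(n,pos=None,rot=None):
    m=imaging.camera_model(n)
    if n!="wrist": return m["extrinsics"]
    T=np.eye(4);T[:3,:3]=R.from_quat(rot).as_matrix();T[:3,3]=pos
    return T@m["T_tool_cam"]
def onplane(n,px,z,T=None):
    K,d,_=model(n); T=T_cam(n) if T is None else T
    p=cv2.undistortPoints(np.array(px,float).reshape(-1,1,2),K,d)[:,0]
    r=np.c_[p,np.ones(len(p))]@T[:3,:3].T; o=T[:3,3]
    return o+r*((np.broadcast_to(z,len(p))-o[2])/r[:,2])[:,None]
def crop(img,x0,y0,w,h,s):
    return cv2.resize(img[y0:y0+h,x0:x0+w,::-1],None,fx=s,fy=s,interpolation=cv2.INTER_CUBIC)
def uncrop(q,x0,y0,s): return (np.array(q,float)+.5)/s-.5+[x0,y0]
E
python3 - <<'E'
from h import *
im=imaging.camera("side")
a=crop(im,258,140,82,84,5); b=crop(im,245,288,96,120,4)
c=np.zeros((480,410+384,3),np.uint8); c[:420,:410]=a; c[:,410:]=b
cv2.imwrite("pics/crop1.png",c)
E
```

```text
(no output)
```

View pics/crop1.png

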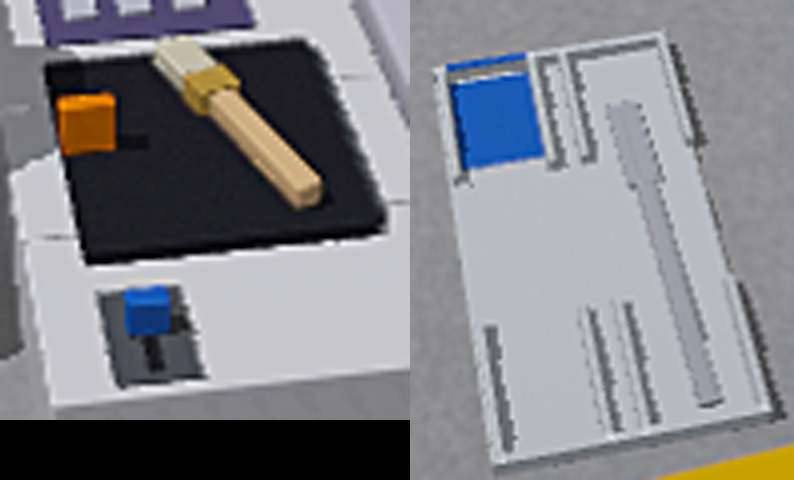

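```bash
python3 - <<'E'
from h import *
np.set_printoptions(precision=4,suppress=True)
A=lambda q:uncrop(q,258,140,5)
B=lambda q:uncrop(np.array(q)-[410,0],245,288,4)
P=lambda s,q,z:print(s,onplane("side",q,z)[:,:2].tolist().__str__() if 0 else onplane("side",q,z)[:,:2].round(4).tolist())
P("cover",A([[45,64],[315,40],[387,222],[86,252]]),.122)
P("brush handle end,junction",A([[309,184],[222,94]]),.138)
P("bristle end",A([[173,42]]),.134)
P("grip top",A([[60,97],[113,94]]),.154)
P("release",A([[147,295]]),.135)
P("tray",B([[433,67],[662,31],[783,412],[496,463]]),.014)
P("floor blue",B([[452,84],[530,72],[545,158],[468,168]]),.004)
E
```

```text
cover [[0.5414, 0.2229], [0.7024, 0.2079], [0.6867, 0.0322], [0.5272, 0.0464]]
brush handle end,junction [[0.6497, 0.0539], [0.6274, 0.1451]]
bristle end [[0.6154, 0.209]]
grip top [[0.5345, 0.1419], [0.5632, 0.1376]]
release [[0.5462, -0.0095]]
tray [[0.4114, -0.2098], [0.5441, -0.2164], [0.54, -0.4379], [0.4031, -0.4299]]
floor blue [[0.4205, -0.2167], [0.4654, -0.2192], [0.4615, -0.2747], [0.4195, -0.271]]
```

Units first: shifts go in shares of 62.5 mm and turns go in shares of 60 degrees. So -0.05 m is -0.8, -0.037 m is -0.592, 0.186 rad / 1.0472 = 0.1776.

```bash
cat >> h.py <<'E'
def to(pos,yang,tilt=0):
    """deltas from present pose to TCP pos, tool y at world angle yang, tool pitched by tilt about its y"""
    o=readout.observe(); C=R.from_quat(o['tool_rot'])
    y=np.array([np.cos(yang),np.sin(yang),0]); z=np.array([0,0,-1.]); x=np.cross(y,z)
    G=R.from_matrix(np.c_[x,y,z])*R.from_rotvec([0,tilt,0])
    print("t",round(o['clock'],2),"d tool",C.inv().apply(np.array(pos)-o['tool_pos']).round(4),"rot",(C.inv()*G).as_rotvec().round(4),
      "after rot",G.inv().apply(np.array(pos)-o['tool_pos']).round(4))
E
```

Request:
{"fn": "shift_gripper", "kwargs": {"increments": "-0.8 -0.48 0 0 0 0\n-0.8 -0.48 0 0 0 0\n-0.8 -0.48 0 0 0 0\n-0.8 -0.48 0 0 0 0\n-0.8 -0.48 0 0 0 0\n-0.8 -0.48 0 0 0 0\n-0.8 -0.48 0 0 0 0\n-0.8 -0.48 0 0 0 0\n-0.8 -0.48 0 0 0 0\n-0.8 -0.48 0 0 0 0\n-0.8 -0.48 0 0 0 0\n-0.592 -0.416 0 0 0 0\n0 0 0 0 0 0.1776\n0 0 0 0 0 0.1776\n0 0 0 0 0 0.1776\n0 0 0 0 0 0.1776\n0 0 0 0 0 0.1776\n0 0 0 0 0 0.1776\n0 0 0 0 0 0\n0 0 0 0 0 0", "finger_gap": 0.045}}

```text
clock: 2.65
tool_pos: [0.6321, 0.1314, 0.2311]
tool_rot: [0.62, 0.785, -0.0, -0.0]
contact_force: [0.2, 0.4, 0.2]
width: 0.0449
finger_force: 0.0
```

```bash
python3 - <<'E'
from h import *
o=readout.observe(); im=imaging.camera("wrist"); np.savez("w1.npz",im=im,T=T_cam("wrist",o['tool_pos'],o['tool_rot']))
cv2.imwrite("pics/w1.png",cv2.resize(im[:,:,::-1],(800,600),interpolation=cv2.INTER_CUBIC))
to([.6325,.1315,.2],.229)
B=lambda q:np.array(q)*.7
print(onplane("side",B([[524,415],[555,500]]),.0))
E
```

```text
t 2.7 d tool [0.     0.0004 0.0312] rot [-0.0002 -0.      0.0044] after rot [0.     0.0004 0.0312]
[[ 0.68703746 -0.22656378  0.        ]
 [ 0.67308152 -0.37772309  0.        ]]
```

View pics/w1.png

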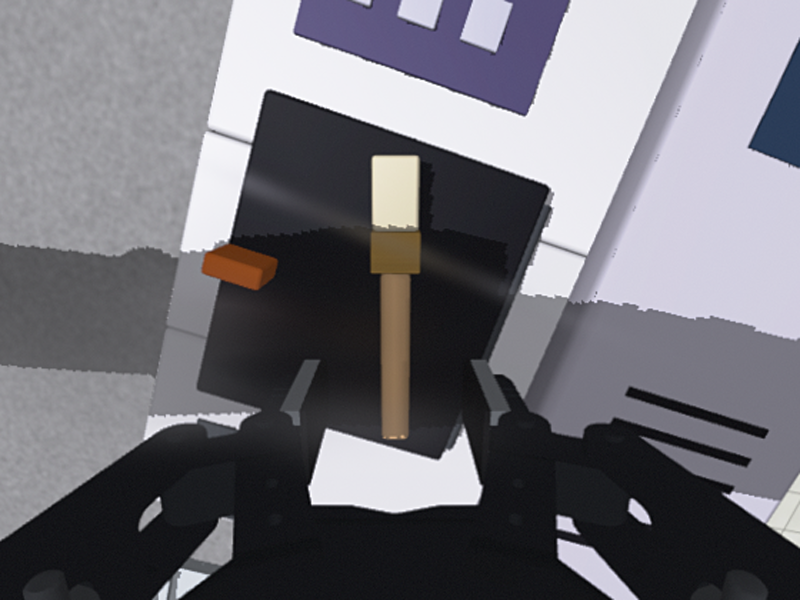

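```bash
python3 - <<'E'
from h import *
T=np.load("w1.npz")['T']
P=lambda s,q,z:print(s,onplane("wrist",(np.array(q,float)+.5)*.7-.5,z,T)[:,:2].round(4).tolist())
P("bristle end, handle end",[[396,155],[395,436]],[.134,.138])
P("ferrule",[[371,273],[420,273]],.136)
P("cover",[[267,91],[550,187],[440,458],[198,388]],.122)
P("grip",[[202,270],[208,252],[277,268],[262,290]],.154)
E
```

```text
bristle end, handle end [[0.6147, 0.2061], [0.6508, 0.0535]]
ferrule [[0.6158, 0.1446], [0.6411, 0.1507]]
cover [[0.5431, 0.2218], [0.6988, 0.2101], [0.6845, 0.035], [0.5289, 0.0475]]
grip [[0.5344, 0.1306], [0.5362, 0.1402], [0.5704, 0.1402], [0.565, 0.1275]]
```

The wrist view confirms it: brush axis along column 396 (bristle end at row 155, handle end at row 436), centred between the fingers. I'll descend and grip.

To row units: 0.035 m is 0.56, 0.02 m is 0.32.

Request:
{"fn": "shift_gripper", "kwargs": {"increments": "0 0 0.56 0 0 0\n0 0 0.48 0 0 0\n0 0 0.32 0 0 0\n0 0 0.192 0 0 0\n0 0 0.128 0 0 0\n0 0 0 0 0 0", "finger_gap": 0.045}}

```text
clock: 3.45
tool_pos: [0.6322, 0.1313, 0.1263]
tool_rot: [0.621, 0.784, -0.0, -0.0]
contact_force: [-0.0, -0.1, 0.8]
width: 0.0452
finger_force: 0.0
```

Request:
{"fn": "shift_gripper", "kwargs": {"increments": "0 0 0 0 0 0\n0 0 0 0 0 0\n0 0 0 0 0 0\n0 0 0 0 0 0\n0 0 0 0 0 0\n0 0 0 0 0 0", "finger_gap": 0.0, "grip_force": 40}}

```text
clock: 4.2
tool_pos: [0.6327, 0.1314, 0.1271]
tool_rot: [0.621, 0.784, 0.001, 0.0]
contact_force: [-0.6, -0.7, 6.0]
width: 0.0148
finger_force: 42.8
```

To row units: -0.06 m is -0.96, -0.04 m is -0.64.

Request:
{"fn": "shift_gripper", "kwargs": {"increments": "0 0 -0.32 0 0 0\n0 0 -0.64 0 0 0\n0 0 -0.96 0 0 0\n0 0 0 0 0 0"}}

```text
clock: 4.7
tool_pos: [0.6348, 0.1312, 0.2512]
tool_rot: [0.621, 0.783, 0.003, 0.003]
contact_force: [0.8, -0.1, -0.5]
width: 0.0147
finger_force: 42.0
```

```bash
python3 - <<'E'
from h import *
to([.4375,-.3205,.16],-.029)
E
```

```text
t 4.7 d tool [-0.395  -0.2957  0.0887] rot [ 0.0083 -0.0013  0.2587] after rot [-0.4573 -0.1841  0.0912]
```

To row units: -0.0457 m is -0.7312, -0.0184 m is -0.2944, 0.13 rad / 1.0472 = 0.1241.

Request:
{"fn": "shift_gripper", "kwargs": {"increments": "0 0 0 0 0 0.1241\n0 0 0 0 0 0.1232\n-0.7312 -0.2944 0 0 0 0\n-0.7312 -0.2944 0 0 0 0\n-0.7312 -0.2944 0 0 0 0\n-0.7312 -0.2944 0 0 0 0\n-0.7312 -0.2944 0 0 0 0\n-0.7312 -0.2944 0 0 0 0\n-0.7312 -0.2944 0 0 0 0\n-0.7312 -0.2944 0 0 0 0\n-0.7312 -0.2944 0 0 0 0\n-0.7312 -0.2944 0 0 0 0\n0 0 0.48 0 0 0\n0 0 0.48 0 0 0\n0 0 0.48 0 0 0\n0 0 0 0 0 0\n0 0 0 0 0 0"}}

```text
clock: 6.82
tool_pos: [0.4351, -0.3204, 0.1569]
tool_rot: [0.717, 0.697, -0.0, 0.0]
contact_force: [1.2, -1.0, -0.7]
width: 0.0143
finger_force: 42.0
```

```bash
python3 - <<'E'
from h import *
o=readout.observe(); im=imaging.camera("wrist"); np.savez("w2.npz",im=im,T=T_cam("wrist",o['tool_pos'],o['tool_rot']))
cv2.imwrite("pics/w2.png",cv2.resize(im[:,:,::-1],(800,600),interpolation=cv2.INTER_CUBIC))
to([.4375,-.3205,.01],-.029)
E
```

```text
t 6.88 d tool [0.0002 0.0019 0.1473] rot [ 0.0011  0.0007 -0.0001] after rot [1.000e-04 2.100e-03 1.473e-01]
```

View pics/w2.png

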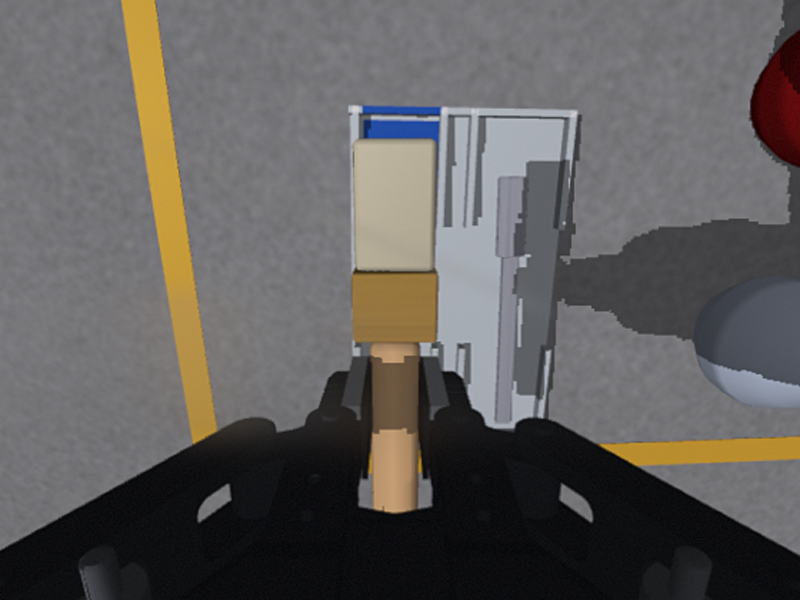

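```bash
python3 - <<'E'
from h import *
T=np.load("w2.npz")['T']
P=lambda s,q,z:print(s,onplane("wrist",(np.array(q,float)+.5)*.7-.5,z,T)[:,:2].round(4).tolist())
P("tray top corners",[[349,106],[578,111]],.014)
P("slot rims inner(z14)",[[362,108],[441,108]],.014)
P("floor edges",[[365,130],[438,130]],.004)
P("walls",[[444,228],[556,348],[575,112]],.014)
P("bristle end, if horizontal at z",[[394,139]],.165)
P("ferrule junction",[[353,342],[437,342]],.165)
P("spat",[[510,178],[503,420]],.009)
E
```

```text
tray top corners [[0.4116, -0.2138], [0.5456, -0.2199]]
slot rims inner(z14) [[0.4191, -0.2151], [0.4652, -0.2164]]
floor edges [[0.4197, -0.2264], [0.4643, -0.2276]]
walls [[0.4669, -0.2862], [0.542, -0.3681], [0.5438, -0.2204]]
bristle end, if horizontal at z [[0.4373, -0.2439]]
ferrule junction [[0.4227, -0.3038], [0.4491, -0.3046]]
spat [[0.5081, -0.2572], [0.5097, -0.424]]
```

The brush hangs straight in the fingers over the empty slot (bristle end (394,139), tray's blue corner (349,107)). It's within about 3 mm of the slot centre, so I'll lower it.

To row units: 0.04 m is 0.64, 0.035 m is 0.56.

Request:
{"fn": "shift_gripper", "kwargs": {"increments": "0 0.032 0.48 0 0 0\n0 0 0.64 0 0 0\n0 0 0.56 0 0 0\n0 0 0.32 0 0 0\n0 0 0.16 0 0 0\n0 0 0.112 0 0 0\n0 0 0.048 0 0 0\n0 0 0 0 0 0\n0 0 0 0 0 0"}}

```text
clock: 8.0
tool_pos: [0.4373, -0.3203, 0.0118]
tool_rot: [0.717, 0.697, 0.0, 0.0]
contact_force: [0.6, 0.4, -0.4]
width: 0.0146
finger_force: 42.0
```

To row units: 0.0015 m is 0.024.

Request:
{"fn": "shift_gripper", "kwargs": {"increments": "0 0 0.024 0 0 0\n0 0 0.024 0 0 0\n0 0 0 0 0 0"}}

```text
clock: 8.38
tool_pos: [0.4372, -0.3203, 0.0094]
tool_rot: [0.717, 0.697, 0.001, 0.0]
contact_force: [-2.4, 2.9, 16.8]
width: 0.0145
finger_force: 44.1
```

Request:
{"fn": "shift_gripper", "kwargs": {"increments": "0 0 0 0 0 0\n0 0 0 0 0 0\n0 0 0 0 0 0\n0 0 -0.16 0 0 0\n0 0 -0.48 0 0 0\n0 0 -0.8 0 0 0\n0 0 -0.8 0 0 0\n0 0 -0.8 0 0 0\n0 0 -0.48 0 0 0\n0 0 0 0 0 0\n0 0 0 0 0 0", "finger_gap": 0.045}}

```text
clock: 9.75
tool_pos: [0.4366, -0.3197, 0.2279]
tool_rot: [0.717, 0.697, 0.0, -0.0]
contact_force: [-1.5, 0.1, -0.2]
width: 0.0451
finger_force: 0.0
```

```bash
python3 - <<'E'
from h import *
o=readout.observe(); T=T_cam("wrist",o['tool_pos'],o['tool_rot']); im=imaging.camera("wrist"); np.savez("w3.npz",im=im,T=T)
s=imaging.camera("side")
c=np.zeros((480,790,3),np.uint8); c[:420,:400]=crop(im,190,60,200,210,2); c[:,406:790]=crop(s,245,288,96,120,4)
cv2.imwrite("pics/w3.png",c)
to([.55,.1345,.26],1.484)
E
```

```text
t 9.85 d tool [ 0.4573  0.1003 -0.0325] rot [-7.0000e-04 -2.1000e-03 -1.5132e+00] after rot [-0.0739  0.4623 -0.0327]
```

View pics/w3.png

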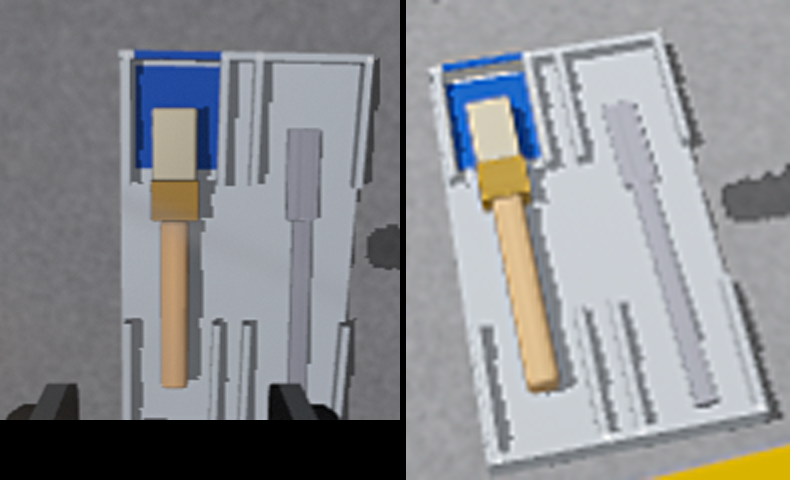

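The brush lies flat and straight in its slot, with its bristles on the blue floor; the spatula is untouched. Next is the grip.

To row units: 0.0514 m is 0.8224, -0.0327 m is -0.5232, -0.169 rad / 1.0472 = -0.1614.

Request:
{"fn": "shift_gripper", "kwargs": {"increments": "0 0 -0.5232 0 0 -0.1604\n0 0 0 0 0 -0.1604\n0 0 0 0 0 -0.1604\n0 0 0 0 0 -0.1604\n0 0 0 0 0 -0.1604\n0 0 0 0 0 -0.1604\n0 0 0 0 0 -0.1604\n0 0 0 0 0 -0.1604\n0 0 0 0 0 -0.1614\n-0.1312 0.8224 0 0 0 0\n-0.1312 0.8224 0 0 0 0\n-0.1312 0.8224 0 0 0 0\n-0.1312 0.8224 0 0 0 0\n-0.1312 0.8224 0 0 0 0\n-0.1312 0.8224 0 0 0 0\n-0.1312 0.8224 0 0 0 0\n-0.1312 0.8224 0 0 0 0\n-0.1312 0.8224 0 0 0 0\n0 0 0 0 0 0\n0 0 0 0 0 0"}}

```text
clock: 12.35
tool_pos: [0.5502, 0.1335, 0.2599]
tool_rot: [0.044, 0.999, -0.001, -0.001]
contact_force: [-0.3, -0.3, 0.0]
width: 0.0451
finger_force: 0.0
```

```bash
python3 - <<'E'
from h import *
o=readout.observe(); T=T_cam("wrist",o['tool_pos'],o['tool_rot']); im=imaging.camera("wrist"); np.savez("w4.npz",im=im,T=T)
cv2.imwrite("pics/w4.png",cv2.resize(im[:,:,::-1],(800,600),interpolation=cv2.INTER_CUBIC))
to([.55,.1345,.128],1.484)
E
```

```text
t 12.4 d tool [0.0003 0.0019 0.1322] rot [-0.0013 -0.0013 -0.0016] after rot [0.0004 0.0017 0.1322]
```

View pics/w4.png

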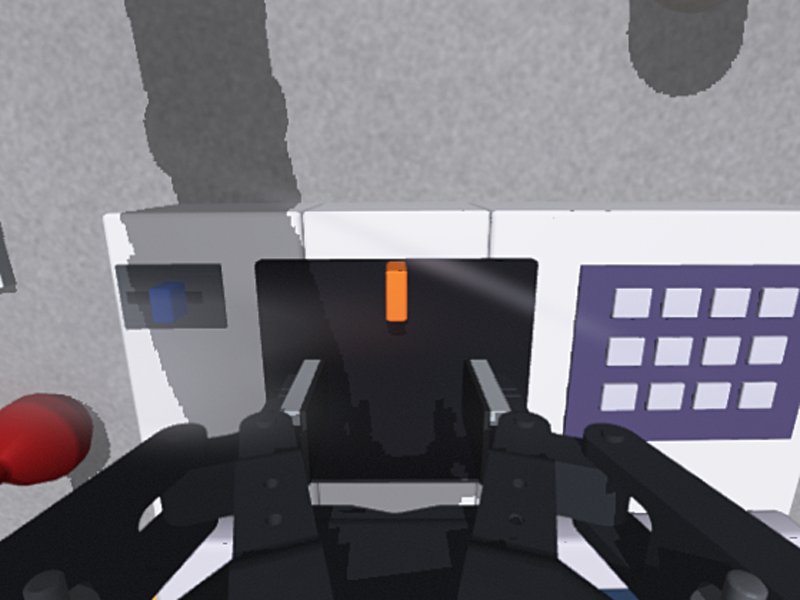

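```bash
python3 - <<'E'
from h import *
T=np.load("w4.npz")['T']
P=lambda s,q,z:print(s,onplane("wrist",(np.array(q,float)+.5)*.7-.5,z,T)[:,:2].round(4).tolist())
P("grip top far/near",[[397,319],[397,271]],.154)
P("cover",[[256,260],[537,260],[250,479],[546,484]],.122)
P("release top",[[168,303]],.135)
E
```

```text
grip top far/near [[0.5614, 0.1325], [0.5336, 0.1349]]
cover [[0.5255, 0.0474], [0.5405, 0.222], [0.6826, 0.0162], [0.7049, 0.2283]]
release top [[0.5451, -0.007]]
```

The fin is at (396,295), centred between the fingers, and the release is at (168,303). I'll descend and pinch gently.

To row units: 0.04 m is 0.64, 0.002 m is 0.032.

Request:
{"fn": "shift_gripper", "kwargs": {"increments": "0.032 0.008 0.64 0 0 0\n0 0 0.64 0 0 0\n0 0 0.48 0 0 0\n0 0 0.24 0 0 0\n0 0 0.096 0 0 0\n0 0 0 0 0 0"}}

```text
clock: 13.15
tool_pos: [0.5491, 0.1347, 0.1306]
tool_rot: [0.044, 0.999, 0.0, 0.0]
contact_force: [0.5, 0.4, 0.7]
width: 0.0451
finger_force: 0.0
```

Request:
{"fn": "shift_gripper", "kwargs": {"increments": "0 0 0 0 0 0\n0 0 0 0 0 0\n0 0 0 0 0 0\n0 0 0 0 0 0\n0 0 0 0 0 0\n0 0 0 0 0 0", "finger_gap": 0.0, "grip_force": 40}}

```text
clock: 13.9
tool_pos: [0.549, 0.1343, 0.1303]
tool_rot: [0.044, 0.999, -0.0, 0.0]
contact_force: [-1.0, -5.8, 4.4]
width: 0.0111
finger_force: 44.1
```

To row units: -0.001 m is -0.016.

Request:
{"fn": "shift_gripper", "kwargs": {"increments": "0 0 -0.016 0 0 0\n0 0 -0.016 0 0 0\n0 0 -0.016 0 0 0\n0 0 -0.016 0 0 0\n0 0 0 0 0 0\n0 0 0 0 0 0"}}

```text
clock: 14.65
tool_pos: [0.5497, 0.1342, 0.1335]
tool_rot: [0.044, 0.999, -0.0, 0.001]
contact_force: [6.4, -3.9, -7.1]
width: 0.0111
finger_force: 42.3
```

Request:
{"fn": "shift_gripper", "kwargs": {"increments": "0 0 -0.0128 0 0 0\n0 0 -0.0112 0 0 0\n0 0 0 0 0 0"}}

```text
clock: 15.02
tool_pos: [0.5501, 0.1342, 0.1351]
tool_rot: [0.044, 0.999, -0.0, 0.001]
contact_force: [7.3, -4.5, -7.4]
width: 0.0111
finger_force: 42.2
```

To row units: -0.001 m is -0.016.

Request:
{"fn": "shift_gripper", "kwargs": {"increments": "0 0 -0.016 0 0 0\n0 0 0 0 0 0"}}

```text
clock: 15.28
tool_pos: [0.5503, 0.1341, 0.1361]
tool_rot: [0.044, 0.999, -0.0, 0.001]
contact_force: [8.0, -4.6, -7.7]
width: 0.0111
finger_force: 42.0
```

Request:
{"fn": "shift_gripper", "kwargs": {"increments": "0 0 -0.016 0 0 0\n0 0 0 0 0 0"}}

```text
clock: 15.52
tool_pos: [0.5505, 0.1342, 0.1372]
tool_rot: [0.044, 0.999, -0.0, 0.002]
contact_force: [8.8, -3.4, -8.3]
width: 0.0107
finger_force: 41.9
```

To row units: -0.0015 m is -0.024, -0.001 m is -0.016.

Request:
{"fn": "shift_gripper", "kwargs": {"increments": "-0.016 0 -0.024 0 0 0\n-0.016 0 -0.024 0 0 0\n0 0 0 0 0 0"}}

```text
clock: 15.9
tool_pos: [0.5513, 0.1341, 0.1398]
tool_rot: [0.044, 0.999, -0.0, 0.0]
contact_force: [6.2, -2.9, -6.5]
width: 0.0106
finger_force: 41.9
```

```bash
python3 - <<'E'
from h import *
o=readout.observe(); print(o['tool_pos'],o['contact_force'],o['wrist_torque'])
s=imaging.camera("side"); cv2.imwrite("pics/s5.png",crop(s,250,120,110,110,5))
E
```

```text
[0.55130559 0.1340791  0.13982783] [ 6.24570051 -2.9143243  -6.48025114] [-0.7460764  -0.79489263  0.20123027]
```

View pics/s5.png

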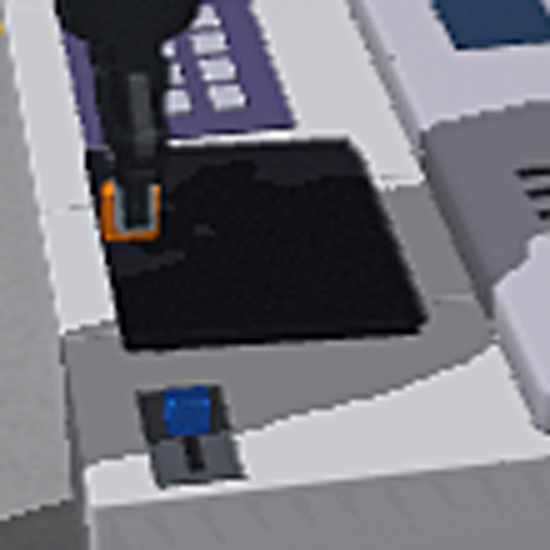

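Lifted 9.5 mm with about 7 N, no hard stop, and the release hasn't moved. The picture shows the fingers still on the fin at (132,212), so the cover isn't caught. I'll swing it along its arc, tilting the tool by half.

```bash
cat > arc.py <<'E'
from h import *
import sys
# hinge plane coordinates: (along -tool x0, up); plan from th0 to th1
th=np.linspace(float(sys.argv[1]),float(sys.argv[2]),int(sys.argv[3])+1); k=float(sys.argv[4])
g=.0187; u,h=-.144,.039
t0=k*(th-th[0]) + float(sys.argv[5])
a=-u
gr=np.c_[-a*np.cos(th)+h*np.sin(th), a*np.sin(th)+h*np.cos(th)]
zax=np.c_[-np.sin(t0),-np.cos(t0)]   # tool z in (fwd, up)
xax=np.c_[-np.cos(t0), np.sin(t0)]
tcp=gr+g*zax
d=np.diff(tcp,axis=0)
for i in range(len(d)): print(th[i+1].round(3),(d[i]@xax[i]).round(4),(d[i]@zax[i]).round(4),"ry",np.diff(t0)[i].round(4))
print("TCP hinge-frame",tcp[0].round(4),tcp[-1].round(4))
E
python3 arc.py .066 1.146 18 .5 0; python3 -c "
from h import *;print(readout.observe()['joints'].round(3) if hasattr(readout.observe()['joints'],'round') else readout.observe()['joints'])"
```

```text
0.126 -0.0026 -0.0084 ry 0.03
0.186 -0.0028 -0.0083 ry 0.03
0.246 -0.0031 -0.0082 ry 0.03
0.306 -0.0033 -0.0081 ry 0.03
0.366 -0.0036 -0.0079 ry 0.03
0.426 -0.0038 -0.0078 ry 0.03
0.486 -0.004 -0.0077 ry 0.03
0.546 -0.0043 -0.0075 ry 0.03
0.606 -0.0045 -0.0074 ry 0.03
0.666 -0.0047 -0.0072 ry 0.03
0.726 -0.0049 -0.0071 ry 0.03
0.786 -0.0051 -0.0069 ry 0.03
0.846 -0.0053 -0.0067 ry 0.03
0.906 -0.0055 -0.0066 ry 0.03
0.966 -0.0057 -0.0064 ry 0.03
1.026 -0.0059 -0.0062 ry 0.03
1.086 -0.0061 -0.006 ry 0.03
1.146 -0.0063 -0.0058 ry 0.03
TCP hinge-frame [-0.1411  0.0297] [-0.0334  0.1312]
[-0.457  0.435  0.169  1.837 -0.091  0.877  1.238]
```

First four rows, then check the force.

To row units: -0.0084 m is -0.1344, -0.0083 m is -0.1328, 0.03 rad / 1.0472 = 0.0286.

Request:
{"fn": "shift_gripper", "kwargs": {"increments": "-0.0416 0 -0.1344 0 0.0286 0\n-0.0448 0 -0.1328 0 0.0286 0\n-0.0496 0 -0.1312 0 0.0286 0\n-0.0528 0 -0.1296 0 0.0286 0\n0 0 0 0 0 0"}}

```text
clock: 16.58
tool_pos: [0.5638, 0.133, 0.172]
tool_rot: [0.044, 0.997, 0.002, -0.061]
contact_force: [1.9, -3.7, -5.2]
width: 0.0115
finger_force: 41.7
```

```bash
python3 -c "
from h import *
o=readout.observe();print(o['clock'],(o['tool_pos']-np.array([.6925,.1211,.11])).round(4),o['finger_force'],o['joints'])"
```

```text
16.575 [-0.1287  0.0119  0.062 ] 41.71252369880676 [-0.40922625  0.48358093  0.16493545  1.66773178 -0.12976924  1.11423804
  1.28892793]
```

To row units: -0.0079 m is -0.1264, -0.0078 m is -0.1248, 0.03 rad / 1.0472 = 0.0286.

Request:
{"fn": "shift_gripper", "kwargs": {"increments": "-0.0576 0 -0.1264 0 0.0286 0\n-0.0608 0 -0.1248 0 0.0286 0\n-0.064 0 -0.1232 0 0.0286 0\n-0.0688 0 -0.12 0 0.0286 0\n-0.072 0 -0.1184 0 0.0286 0\n-0.0752 0 -0.1152 0 0.0286 0\n-0.0784 0 -0.1136 0 0.0286 0\n0 0 0 0 0 0"}}

```text
clock: 17.58
tool_pos: [0.6023, 0.1299, 0.217]
tool_rot: [0.043, 0.985, 0.007, -0.166]
contact_force: [-6.1, -4.7, -1.3]
width: 0.011
finger_force: 41.5
```

```bash
python3 -c "
from h import *
o=readout.observe();print(o['clock'],(o['tool_pos']-np.array([.6925,.1211,.11])).round(4),o['joints'])"
```

```text
17.575 [-0.0902  0.0088  0.107 ] [-0.33272761  0.63894879  0.16789405  1.32070637 -0.18582943  1.51551242
  1.34341619]
```

```bash
python3 arc.py .726 1.146 7 .25 .333
```

```text
0.786 -0.0054 -0.0069 ry 0.015
0.846 -0.0057 -0.0067 ry 0.015
0.906 -0.006 -0.0064 ry 0.015
0.966 -0.0063 -0.0061 ry 0.015
1.026 -0.0065 -0.0058 ry 0.015
1.086 -0.0068 -0.0055 ry 0.015
1.146 -0.007 -0.0052 ry 0.015
TCP hinge-frame [-0.0879  0.1071] [-0.0317  0.1303]
```

To row units: -0.0069 m is -0.1104, -0.0067 m is -0.1072, 0.015 rad / 1.0472 = 0.0143.

Request:
{"fn": "shift_gripper", "kwargs": {"increments": "-0.0864 0 -0.1104 0 0.0143 0\n-0.0912 0 -0.1072 0 0.0143 0\n-0.096 0 -0.1024 0 0.0143 0\n-0.1008 0 -0.0976 0 0.0143 0\n0 0 0 0 0 0"}}

```text
clock: 18.2
tool_pos: [0.6336, 0.1274, 0.2337]
tool_rot: [0.043, 0.98, 0.008, -0.195]
contact_force: [-5.2, -4.4, 0.4]
width: 0.0111
finger_force: 41.1
```

Request:
{"fn": "shift_gripper", "kwargs": {"increments": "-0.104 0 -0.0928 0 0.0143 0\n-0.1088 0 -0.088 0 0.0143 0\n-0.112 0 -0.0832 0 0.0143 0\n0 0 0 0 0 0\n0 0 0 0 0 0\n0 0 0 0 0 0\n0 0 0 0 0 0"}}

```text
clock: 19.08
tool_pos: [0.6586, 0.1253, 0.2409]
tool_rot: [0.043, 0.975, 0.009, -0.216]
contact_force: [-5.0, -4.3, -2.1]
width: 0.0112
finger_force: 40.5
```

```bash
python3 - <<'E'
from h import *
o=readout.observe();print(o['clock'],(o['tool_pos']-np.array([.6925,.1211,.11])).round(4),o['joints'])
s=imaging.camera("side"); c=imaging.camera("scene")
im=np.zeros((450,790,3),np.uint8); im[:450,:390]=crop(s,250,90,130,150,3); im[:,400:]=crop(c,250,130,130,150,3)
cv2.imwrite("pics/s6.png",im)
E
```

```text
19.075 [-0.0339  0.0042  0.1309] [-0.27850208  0.80139155  0.17575918  0.98983636 -0.22066073  1.78585949
  1.35502626]
```

View pics/s6.png

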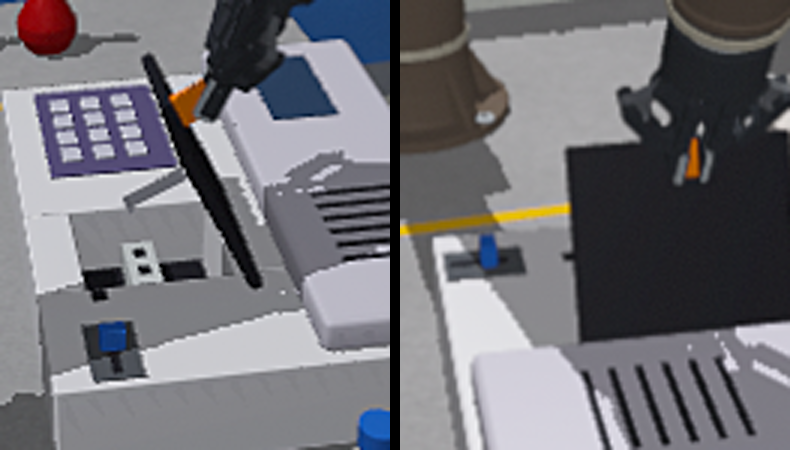

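The pictures show the cover steeply open (near edge at (150,60) in the left crop), with the fin still between the fingers at (195,100). The geometry gives about 1.1 rad, and the arm is at rest. I'll hand in.

```bash
python3 -c "
from workcell import env, imaging, order, readout
print(order.sign_off())"
```

```text
the job is handed in; nothing more can be done
None
```

The job is handed in, with no verdict returned: the brush lies flat in its slot with bristles at the blue end, the tug showed the cover was not caught so I left the blue release alone, and the gripper is holding the cover open at about 1.1 rad (63 degrees).

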